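Seat a snap-in bearing cap with the drift

ROBOT

A 6-joint arm with a two-finger parallel gripper is mounted at the origin on a cart in front of the work surface, level with it; the furniture and walls round the work are solid. World frame = base frame: x ahead of the robot, y to its left, z up, the work surface at z = 0. Lengths are in m, angles in rad, forces in N, time in s.
With the tool pointing down it reaches from about 0.3 to 1 m from the base axis. Payload 5.1 kg.
Tool frame: the origin (TCP) lies at the very end of the fingers, on their centre line; the grasp point (between the pads) lies pinch_z behind it (pinch_z is the distance from the TCP to the grasp point, in m); z points along the fingers, x is the direction in which the jaws open and shut, and the axes are right-handed (so a half turn about z gives the same grasp; the last joint's range is limited). The gripper opens to 95 mm and grips with 3 to 60 N. Pads are 20 mm wide; open, the fingers measure 119 mm over their backs; the gripper's body (75 mm by 180 mm) begins 59 mm behind the grasp point.
Start: joints at [1.031, 0.124, 1.65, -0, 1.367, -0.083], TCP at [0.287, 0.583, 0.176] pointing down, gripper open.
Joint ranges: [-2.61, 2.61], [-1.02, 2.33], [0.03, 2.71], [-1.35, 4.49], [0.32, 2.68], [-2.91, 2.91]. Speed limits (rad/s): [2.57, 2.57, 3.14, 3.14, 3.14, 3.14].

INTERFACE

Orientations are given as a rotation vector (axis times angle).
In Python, from plant import state, grab_frame, camera_info, job_done, pinch_z gives the robot as it stands. The module is installed in compiled form; this text tells all that it offers.
- The arm moves only by the shell command python3 -m crank 'ROWS' [FORCE]. ROWS is text: rows parted by semicolons, each of 7 numbers parted by spaces: the shift along the tool's x, y, z in units of 0.15 m (1.0 is 0.15 m), then the turn, a rotation vector about the tool's x, y, z in units of 60 degrees (1.0 is 60 degrees), then the finger opening in mm, from 0 to 95.1. In form: tx ty tz wx wy wz fingers; .... A call has 1 to 5 rows; each row is the pose to reach, as a shift and turn from the pose commanded when the call began, along the tool's axes at that moment; what a row does not reach only later rows make up. A row lasts 1/8 s, in which the tool goes at most 62.5 mm and 10.7 degrees, less where a joint would pass 70% of its speed; a pose out of reach is approached as far as the arm can. A call with a number of a shift or a turn outside -1 to 1 is refused whole. A call with a gripper value outside its range is refused whole. The fingers move at their own pace and stop on an object; FORCE is the grip in N (left out, the last holds). Time passes only in rows, so rows that repeat a pose let the fingers close. It gives the time, the measured TCP pose, the force and the opening at its end, in the units of the state.
- state(): the state, without advancing time (a new reading comes with each control period).
- grab_frame(name): name is "side" or "top" or "wrist"; returns the picture (400x640x3 uint8, red, green, blue); there is no depth.
- camera_info(name): a dict with "mtx" (3x3 intrinsics, pixels), "rvec" (rotation vector, rad) and "tvec" (3), from world to camera coordinates, as OpenCV has them. Camera axes: x right, y down, z forward; pixel columns grow to the right and rows downward; lengths in m; the calibration is good to about 2 mm. A picture is of the moment at which its call begins: read the wrist's pose just before it. camera_info takes no time and is no camera call; for the wrist camera it gives the pose at the moment of the call.
- job_done(): hands the job in, once; it reports no verdict.
The state is a dict: "t": time; "q": joint angles; "dq": joint speeds; "joint_torque": joint torques, N m; "position": TCP position; "eef_rot": TCP orientation; "force": force on the tool from outside, world axes, zero at the start; "wrist_torque": the same for the moment, N m; "finger_gap": finger opening in m.
Only numpy, scipy, OpenCV 4.12 (cv2) and the standard library are available. Lean on these libraries where they do the work, as an engineer would, in place of code of your own. Each camera call takes 0.05 s, during which the arm holds its last target. There are 200 camera calls.

TASK

The bearing housing's round end cap is only started in its bore. Take the drift whose foot fits into the bore, set it squarely on the cap and press straight down until the latches have clicked in above the cap and it stays down by itself; never load the cap with more than about 50 N, which would crack it, and keep the fingers off it. Then stand the drift back upright on the bench beside the housing, and leave the other drift where it is.

Things in the scene. Friction and masses are not known exactly. Their poses are not given: they have to be found in the camera images.
- housing: grey bearing housing fixed to the bench: 104 mm square flange 10 mm thick with four bolt heads, and on it a round boss of 76 mm diameter whose flat top is 70 mm above the bench, with an open upright bore of 50 mm diameter in it. Origin: centre of its underside, z up; turns about z only.
- bore_mouth (a point): centre of the bore's mouth, level with the boss's top (70 mm above the bench); z is the bore's axis, up. How deep the latches sit differs from piece to piece by 15 mm and is not given: pressed down, the cap meets them after 0 to 15 mm and needs 10 to 11 mm more to pass them.
- cap_top (a point): centre of the flat top of the end cap, a loose solid aluminium disc, 48 mm diameter, 7.5 mm thick, lower edge tapered; z is its axis, up. At the start it rests level in the bore's mouth on a spring, its top 4.5 mm above the boss's top, with 1 to 3 mm of side play. Home, all three latches stand over its edge and the spring holds it up against them, its top 6 to 21 mm below the boss's top.
- latch_1 (a joint): first of three steel latch noses in the bore wall, 120 degrees apart, sticking 2.5 mm into the bore: 0 = sprung in (free, or clicked in over the cap), 0.0025 m = pushed aside. Pressing takes 2 N at first, up to 10 to 18 N while the cap passes the latches, less just after; about 1 mm below its home place the cap strikes a hard ledge. Let go before the click, it springs back up.
- latch_2 (a joint): second latch nose, as latch_1
- latch_3 (a joint): third latch nose, as latch_1
- drift_narrow_mid (a point): centre, half-way up (55 mm above its foot's face), of the narrow seating drift, 110 mm tall, 0.15 to 0.31 kg: a steel foot of 36 mm diameter, 15 mm high, tapering by 19 mm above the face to a round wooden handle of 25 mm diameter with a 29 mm rounded pommel on its uppermost 12 mm. z runs from foot to pommel; it stands upright on its flat foot. It fits into the bore.
- drift_narrow_foot (a point): centre of the narrow drift's flat foot face, 55 mm below its middle; z as above
- drift_wide_mid (a point): centre, half-way up (55 mm), of the wide drift: like the narrow one but with a foot of 60 mm diameter, too big for the bore. The two change places from start to start.
Not all that is in view belongs to the job. What is shaped like the part that bears drift_narrow_mid but purple or turquoise is not meant.

How it is judged:
On the way, in this order (a step that is already met when the one before it is completed fails the run):
1. the narrow drift stands squarely on the cap, its foot within 10 mm of the cap's centre (contact force between drift_narrow and cap above 1 N and distance between drift_narrow_foot and cap_top below 0.01 m and angle between the z axis of drift_narrow_foot and the z axis of housing, either way round below 0.12 rad), for 0.05 s.
2. the drift is off the cap and the cap stays down by itself, the three latches sprung in over it (z of cap_top in the frame of bore_mouth below -0.005 m and value of joint each of latch_1, latch_2, latch_3 below 0.0007 m and contact force between drift_narrow and cap below 0.3 N), for 0.3 s.
At the end, for the whole second after the job is handed in: The cap lies level (within 0.06 rad) in the bore, its upper face 5 to 24 mm below the boss's top, with all three latches sprung in over it (each within 0.7 mm of 0); the narrow drift stands upright on the bench (within 0.1 rad, foot no more than 4 mm up), less than 0.45 m from the housing (z of cap_top in the frame of bore_mouth between -0.024 and -0.005 m and angle between the z axis of cap_top and the z axis of housing, either way round below 0.06 rad and value of joint each of latch_1, latch_2, latch_3 below 0.0007 m and height (world z) of drift_narrow_foot below 0.004 m and angle between drift_narrow_foot's own z axis and vertical below 0.1 rad and horizontal distance between drift_narrow_foot and housing below 0.45 m); the robot touches nothing.
It fails at once if the cap is loaded with more than 50 N by the drift (contact force between drift_narrow and cap above 50 N).
It fails at once if the fingers touch the cap (contact force between the fingers and cap above 1 N).
It fails at once if the wide drift is moved by more than 30 mm (distance of drift_wide_mid from where it was at the start of the episode above 0.03 m).
It also fails if it takes over 64 s, if anything falls off the work surface, if the arm or the gripper's body presses on something with over 40 N, if the wrist force passes 120 N, or if a joint passes its speed limit or range.

## Working session

There is one attempt and no reset: what is moved stays moved. The work goes in short steps, Python scripts to look and compute and a shell command to move; the robot and the scene stay as the last step left them, time stands still between calls to the robot, and variables do not carry over. Pictures are saved under pics/ and viewed, about 8 in all and at most 12, crops included, and the job is handed in when it is done.

```bash
mkdir -p pics; cat > h.py <<'E'
import numpy as np, cv2
from plant import state, grab_frame, camera_info, pinch_z
def snap(n,f):
    ci=camera_info(n); im=grab_frame(n); cv2.imwrite('pics/'+f,cv2.cvtColor(im,cv2.COLOR_RGB2BGR)); return im,ci
def ray(ci,u,v):
    K=np.array(ci['mtx'],float);R=cv2.Rodrigues(np.array(ci['rvec'],float))[0];t=np.array(ci['tvec'],float).ravel()
    d=R.T@np.linalg.solve(K,[u,v,1.]);return -R.T@t,d/np.linalg.norm(d)
def plane(ci,u,v,z):
    o,d=ray(ci,u,v);return o+d*(z-o[2])/d[2]
def tri(rs):
    A=0;b=0
    for o,d in rs:
        P=np.eye(3)-np.outer(d,d);A=A+P;b=b+P@o
    return np.linalg.solve(A,b)
def proj(ci,p):
    return cv2.projectPoints(np.array(p,float).reshape(-1,1,3),np.array(ci['rvec'],float),np.array(ci['tvec'],float),np.array(ci['mtx'],float),None)[0].reshape(-1,2)
E
python3 - <<'E'
from h import *
import pickle
print(state(),pinch_z)
d={}
for n in('side','top'):
    im,ci=snap(n,n+'0.png');d[n]=ci
    print(n,ci)
E
```

```text
{'t': 0.0, 'q': array([ 1.03140250e+00,  1.24486785e-01,  1.65162052e+00, -3.45376911e-06,
        1.36749768e+00, -8.25976520e-02]), 'dq': array([ 8.90210423e-04,  1.45946369e-03,  3.07570162e-04,  4.32395400e-04,
        3.70282487e-04, -9.44338569e-05]), 'joint_torque': array([-9.97913048e-04, -4.17584074e+01, -3.59940004e+01,  7.73655041e-02,
        4.90497903e-02, -1.85682688e-04]), 'position': array([0.28636435, 0.58274136, 0.1743306 ]), 'eef_rot': array([ 2.66594014,  1.6602909 , -0.00280863]), 'force': array([-0.57073615, -0.50144098, -0.23552579]), 'wrist_torque': array([ 0.00083586, -0.0210768 ,  0.01740685]), 'finger_gap': 0.09493439358373544} 0.0188
side {'mtx': array([[431.93364715,   0.        , 319.80513013],
       [  0.        , 431.93364715, 200.85397995],
       [  0.        ,   0.        ,   1.        ]]), 'rvec': array([ 0.22877517, -2.71105885,  1.45215573]), 'tvec': array([0.49697102, 0.16216338, 0.82771628])}
top {'mtx': array([[507.79639834,   0.        , 317.75907806],
       [  0.        , 507.79639834, 199.40456238],
       [  0.        ,   0.        ,   1.        ]]), 'rvec': array([ 2.20467094, -2.15582984,  0.0359947 ]), 'tvec': array([-0.08033552,  0.54994138,  1.09280144])}
```

View pics/top0.png

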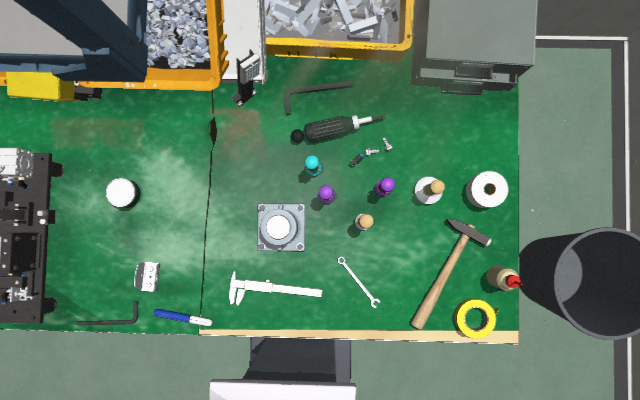

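View pics/side0.png

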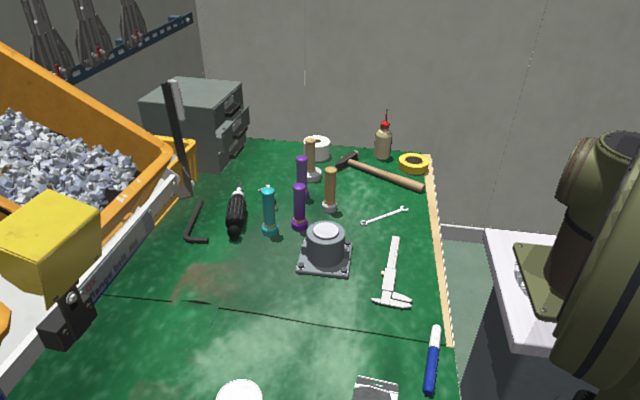

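Top view: the cap and housing are at about (279,227). The candidates for the narrow drift are wood with a small foot at (366,221), wood with a wide foot at (437,187), purple at (327,195) and (386,186), and turquoise at (313,166). By the description I choose (366,221), which is (330,190) in the side view. I'll check that in a close crop and measure it.

```bash
python3 - <<'E'
from h import *
S=cv2.imread('pics/side0.png');T=cv2.imread('pics/top0.png')
a=cv2.resize(S[120:290,250:400],None,fx=3,fy=3,interpolation=2);b=cv2.resize(T[150:265,245:355+95],None,fx=1.7,fy=1.7,interpolation=2)
c=np.zeros((510,800,3),np.uint8);c[:a.shape[0],:450]=a;c[:b.shape[0],450:450+b.shape[1]]=b[:,:350];cv2.imwrite('pics/crop1.png',c)
cs,ct=camera_info('side'),camera_info('top')
for n,im,roi in(('top',T,(340,205,60,35)),('top',T,(410,170,45,35)),('side',S,(318,160,25,55)),('side',S,(300,135,22,50))):
    x,y,w,h=roi;r=cv2.cvtColor(im[y:y+h,x:x+w],cv2.COLOR_BGR2HSV)
    for lo,hi in(((8,80,90),(25,255,255)),((0,0,120),(180,45,255))):
        k,l,st,ce=cv2.connectedComponentsWithStats(cv2.inRange(r,lo,hi))
        for i in range(1,k):
            if st[i,4]>15: print(n,roi,lo,st[i]+[x,y,0,0,0],ce[i]+[x,y])
# rough
for n,u,v,z in(('top',366,221,.11),('top',279,227,.0745),('top',437,187,.11)): print(n,u,v,plane(ct,u,v,z))
for u,v,z in((330,172,.11),(326,229,.0745)): print('side',plane(cs,u,v,z))
E
```

```text
top (340, 205, 60, 35) (8, 80, 90) [358 214  16  14 163] [365.68711656 220.65030675]
top (340, 205, 60, 35) (0, 0, 120) [355 214   9   9  26] [358.         217.19230769]
top (410, 170, 45, 35) (8, 80, 90) [430 180  14  14 142] [436.85915493 186.47183099]
top (410, 170, 45, 35) (0, 0, 120) [415 177  27  27 375] [425.672      190.91466667]
side (318, 160, 25, 55) (8, 80, 90) [325 167  12   7  70] [330.5        169.84285714]
side (318, 160, 25, 55) (8, 80, 90) [324 175  11  30 266] [329.70300752 189.77819549]
side (318, 160, 25, 55) (0, 0, 120) [318 168   4   7  24] [319.29166667 171.20833333]
side (318, 160, 25, 55) (0, 0, 120) [322 201  15   7  52] [327.76923077 204.86538462]
side (300, 135, 22, 50) (8, 80, 90) [306 138  11   6  41] [310.43902439 140.6097561 ]
side (300, 135, 22, 50) (0, 0, 120) [300 135  22  26 228] [314.39035088 144.67105263]
side (300, 135, 22, 50) (0, 0, 120) [307 167  15  11  92] [314.34782609 172.68478261]
top 366 221 [ 0.50532767 -0.16710796  0.11      ]
top 279 227 [0.48950212 0.0090835  0.0745    ]
top 437 187 [ 0.57596874 -0.30657596  0.11      ]
side [ 0.506676   -0.15011916  0.11      ]
side [0.49113922 0.0092747  0.0745    ]
```

View pics/crop1.png

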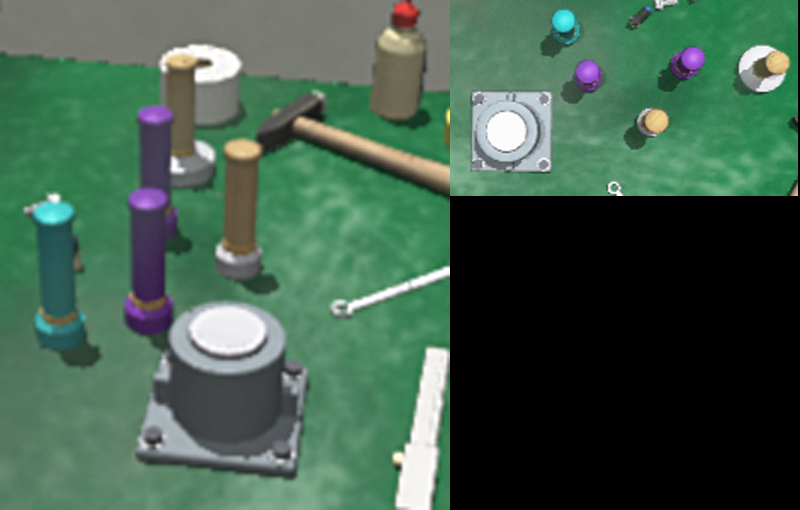

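The crop confirms it: wood with a small foot at top (366,221) is the narrow drift, and the wide one stands on the large foot at (437,187). Next I triangulate it and work out the approach.

```bash
cat >> h.py <<'E'
from scipy.spatial.transform import Rotation as Ro
RD=np.array([[0,1,0],[1,0,0],[0,0,-1.]])
def to(p,R=RD):
    s=state();R0=Ro.from_rotvec(s['eef_rot']).as_matrix()
    print('t %.2f pos %s gap %.4f F %s'%(s['t'],np.round(s['position'],4),s['finger_gap'],np.round(s['force'],1)))
    print('rows: shift',np.round(R0.T@(np.array(p)-s['position'])/.15,3),'turn',np.round(Ro.from_matrix(R0.T@R).as_rotvec()/np.radians(60),3))
E
python3 - <<'E'
from h import *
cs,ct=camera_info('side'),camera_info('top')
print('pommel',tri([ray(ct,365.8,220.8),ray(cs,330.5,169)]),'cap',tri([ray(ct,279,227),ray(cs,326,229)]))
for q in((326.5,194),(386,186),(313,166)): print(plane(ct,*q,.11))
to([.503,-.163,.175])
E
```

```text
pommel [ 0.50676602 -0.16670976  0.10828014] cap [0.49032062 0.00918064 0.0744904 ]
[ 0.55733447 -0.08756468  0.11      ]
[ 0.5758317  -0.20560206  0.11      ]
[ 0.61292024 -0.05930841  0.11      ]
t 0.10 pos [0.2864 0.5828 0.1744] gap 0.0950 F [-1.1  0.5 -0.6]
rows: shift [-3.825e+00  3.489e+00  3.000e-03] turn [-0.001  0.002 -0.436]
```

```bash
python3 -m crank '-0.2 0.18 -0.1 0 0 -0.1 95; -0.4 0.36 -0.15 0 0 -0.2 95; -0.6 0.54 -0.15 0 0 -0.3 95; -0.8 0.72 -0.15 0 0 -0.38 95; -1 0.91 -0.15 0 0 -0.436 95' 20; python3 -c "
from h import *
to([.505,-.163,.19])"
```

```text
t: 0.72
position: [0.343, 0.387, 0.1975]
eef_rot: [2.219, 2.224, -0.001]
force: [0.3, -0.0, 0.5]
finger_gap: 0.0948
t 0.72 pos [0.343  0.387  0.1975] gap 0.0948 F [ 0.3 -0.   0.5]
rows: shift [-3.669  1.072  0.052] turn [-0.     0.001  0.002]
```

```bash
python3 -m crank '-0.3 0.1 0 0 0 0 95; -0.65 0.2 0 0 0 0 95; -1 0.29 0 0 0 0 95'; python3 -m crank '-0.33 0.1 0 0 0 0 95; -0.67 0.2 0 0 0 0 95; -1 0.29 0 0 0 0 95';python3 -m crank '-0.33 0.1 0 0 0 0 95; -0.67 0.2 0 0 0 0 95; -1 0.29 0 0 0 0 95';python3 -m crank '-0.3 0.1 0 0 0 0 95; -0.6 0.2 0 0 0 0 95; -0.65 0.2 0 0 0 0 95; -0.65 0.2 0 0 0 0 95'; python3 - <<'E'
from h import *
to([.5065,-.1665,.19])
im,ci=snap('wrist','w1.png');print(ci['tvec'],proj(ci,[[.5065,-.1665,.11],[.5065,-.1665,0],[.49,.009,.0745]]))
E
```

```text
t: 1.1
position: [0.3865, 0.2369, 0.1976]
eef_rot: [2.221, 2.222, -0.001]
force: [0.6, -1.1, 0.3]
finger_gap: 0.0954
t: 1.48
position: [0.4299, 0.0868, 0.1977]
eef_rot: [-2.222, -2.221, 0.0]
force: [0.2, 0.1, 0.4]
finger_gap: 0.0951
t: 1.85
position: [0.4734, -0.0633, 0.1977]
eef_rot: [-2.222, -2.221, -0.0]
force: [1.9, 1.4, 0.5]
finger_gap: 0.095
t: 2.35
position: [0.5029, -0.1589, 0.1975]
eef_rot: [-2.222, -2.219, 0.0]
force: [-0.9, -0.1, -0.4]
finger_gap: 0.095
t 2.35 pos [ 0.5029 -0.1589  0.1975] gap 0.0950 F [-0.9 -0.1 -0.4]
rows: shift [-0.051  0.024  0.05 ] turn [-0.001 -0.001 -0.001]
[ 0.15789057 -0.51959819  0.27794543] [[317.03962165 203.22879014]
 [319.13240808 178.89462395]
 [500.69192261 176.58399514]]
```

View pics/w1.png

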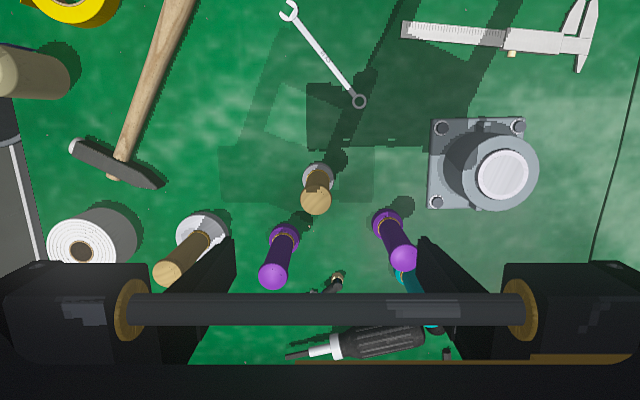

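The wrist view shows the pommel at (316,201), 2 px from the prediction. The cap is at (503,175), 2–3 px off, and the purple drifts are clear of the jaw line. I'll refine both positions by centroid.

```bash
python3 - <<'E'
from h import *
ci=camera_info('wrist');W=cv2.cvtColor(cv2.imread('pics/w1.png'),cv2.COLOR_BGR2HSV)
ct=camera_info('top');cs=camera_info('side')
def cc(im,roi,lo,hi):
    x,y,w,h=roi;k,l,st,ce=cv2.connectedComponentsWithStats(cv2.inRange(im[y:y+h,x:x+w],lo,hi));i=1+np.argmax(st[1:,4]);print(st[i]+[x,y,0,0,0]);
    c=cv2.findContours((l==i).astype(np.uint8),0,2)[0][0];e=cv2.fitEllipse(cv2.convexHull(c));return np.array(e[0])+[x,y],e[1]
p,_=cc(W,(295,180,45,40),(8,60,165),(30,255,255));print('pommel',p,plane(ci,*p,.109))
c,s=cc(W,(460,140,90,75),(0,0,200),(180,40,255));print('cap',c,s,plane(ci,*c,.0745))
T=cv2.cvtColor(cv2.imread('pics/top0.png'),cv2.COLOR_BGR2HSV);S=cv2.cvtColor(cv2.imread('pics/side0.png'),cv2.COLOR_BGR2HSV)
a,s=cc(T,(255,205,50,48),(0,0,200),(180,40,255));print('top',a,s,plane(ct,*a,.0745))
b,s=cc(S,(305,215,45,28),(0,0,185),(180,40,255));print('side',b,s,plane(cs,*b,.0745))
print('tri',tri([ray(ci,*c),ray(ct,*a),ray(cs,*b)]))
E
```

```text
[301 187  30  28 599]
pommel [315.16204643 199.80163574] [ 0.50380447 -0.16755667  0.109     ]
[ 478  150   51   50 1944]
cap [502.95317078 174.56796265] (46.34248733520508, 52.86054611206055) [0.48799649 0.01155886 0.0745    ]
[ 259  205   45   46 1316]
top [287.65309906 224.39171028] (49.25757598876953, 61.69437026977539) [ 0.49527871 -0.0086346   0.0745    ]
[308 222  36  21 512]
side [325.34504318 232.15615082] (21.643535614013672, 36.42994689941406) [0.4909282  0.01934563 0.0745    ]
tri [0.49215596 0.00381487 0.0674341 ]
```

```bash
python3 -m crank '-0.045 0.014 0 0 0 0 95; -0.045 0.014 0.2 0 0 0 95; -0.045 0.014 0.4 0 0 0 95; -0.045 0.014 0.55 0 0 0 95; -0.045 0.014 0.55 0 0 0 95'; python3 - <<'E'
from h import *
to([.505,-.167,.057])
im,ci=snap('wrist','w2.png');
W=cv2.cvtColor(im,cv2.COLOR_RGB2HSV);m=cv2.inRange(W,(8,60,165),(30,255,255))
k,l,st,ce=cv2.connectedComponentsWithStats(m)
print([ (st[i],ce[i].round(1),plane(ci,*ce[i],.109).round(4)) for i in range(1,k) if st[i,4]>300])
E
```

```text
t: 3.02
position: [0.504, -0.1645, 0.1135]
eef_rot: [-2.218, -2.22, 0.002]
force: [-0.0, -0.2, -0.0]
finger_gap: 0.0952
t 3.02 pos [ 0.504  -0.1645  0.1135] gap 0.0952 F [-0.  -0.2 -0. ]
rows: shift [-0.017  0.008  0.377] turn [-0.004 -0.002  0.001]
[(array([  63,    0,   79,  174, 3743], dtype=int32), array([101.2,  78. ]), array([ 0.411 , -0.2932,  0.109 ])), (array([301, 235,  39,  16, 420], dtype=int32), array([319.8, 241.6]), array([ 0.511 , -0.1684,  0.109 ]))]
```

View pics/w2.png

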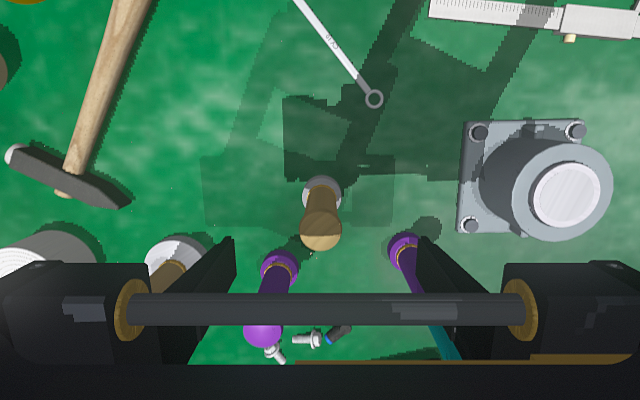

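The wrist view shows the pommel at (320,230), centred between the fingertips at (235,240) and (418,240). The nearest purple foot, at (405,245), is close to the right finger's path, so I'll close to 60 mm before going down.

```bash
python3 -m crank '-0.01 0.01 0 0 0 0 60; -0.01 0.01 0.1 0 0 0 60; -0.01 0.01 0.2 0 0 0 60; -0.01 0.01 0.3 0 0 0 60; -0.01 0.01 0.37 0 0 0 60'; python3 -m crank '0 0 0 0 0 0 60; 0 0 0 0 0 0 15; 0 0 0 0 0 0 15; 0 0 0 0 0 0 15; 0 0 0 0 0 0 15' 15; python3 -m crank '0 0 0 0 0 0 15; 0 0 0 0 0 0 15; 0 0 0 0 0 0 15; 0 0 0 0 0 0 15' 40
```

```text
t: 3.7
position: [0.5062, -0.167, 0.0582]
eef_rot: [-2.22, -2.22, 0.001]
force: [-0.5, 0.2, -0.3]
finger_gap: 0.0607
t: 4.32
position: [0.5073, -0.1675, 0.0605]
eef_rot: [2.221, 2.221, 0.0]
force: [0.1, -0.4, 1.6]
finger_gap: 0.0268
t: 4.82
position: [0.5073, -0.1675, 0.0604]
eef_rot: [2.221, 2.221, 0.0]
force: [-0.6, -0.6, 2.1]
finger_gap: 0.0268
```

```bash
python3 -m crank '0 0 -0.1 0 0 0 15; 0 0 -0.3 0 0 0 15; 0 0 -0.5 0 0 0 15; 0 0 -0.7 0 0 0 15; 0 0 -0.8 0 0 0 15'; python3 -m crank '0.15 0 0 0 0 0 15; 0.35 -0.03 0 0 0 0 15; 0.55 -0.06 0 0 0 0 15; 0.6 -0.06 0 0 0 0 15; 0.6 -0.06 0 0 0 0 15';  python3 - <<'E'
from h import *
to([.49,.0095,.12])
im,ci=snap('wrist','w3.png');
p=state()['position'];print(proj(ci,[p,p-[0,0,.06],[.49,.0095,.0745]]))
E
```

```text
t: 5.45
position: [0.5075, -0.1673, 0.182]
eef_rot: [2.22, 2.22, 0.001]
force: [0.2, -0.4, -2.3]
finger_gap: 0.0262
t: 6.08
position: [0.4978, -0.0772, 0.1796]
eef_rot: [-2.22, -2.222, 0.001]
force: [0.1, -0.2, -1.8]
finger_gap: 0.0266
t 6.08 pos [ 0.4978 -0.0772  0.1796] gap 0.0266 F [ 0.1 -0.2 -1.8]
rows: shift [ 0.578 -0.051  0.397] turn [-0.001  0.     0.001]
[[325.20142793 234.09297289]
 [325.28556857 208.03266301]
 [420.73500719 186.11081664]]
```

View pics/w3.png

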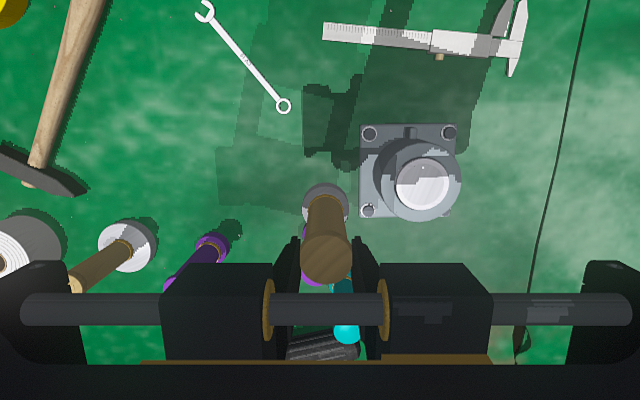

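The drift is held upright, with its foot at about (325,205) and the cap at (423,184). Going above the cap.

```bash
python3 -m crank '0.15 -0.01 0 0 0 0 15; 0.35 -0.03 0 0 0 0 15; 0.5 -0.05 0 0 0 0 15; 0.585 -0.052 0 0 0 0 15; 0.585 -0.052 0 0 0 0 15'; python3 -m crank '0 0 0.1 0 0 0 15; 0 0 0.2 0 0 0 15; 0 0 0.24 0 0 0 15; 0 0 0.24 0 0 0 15'; python3 - <<'E'
from h import *
to([.49,.0105,.135])
p=state()['position']
out=[]
for n,(x,y,w,h) in (('side',(270,120,110,160)),('wrist',(250,120,160,140))):
    im,ci=snap(n,n+'4.png');c=im[y:y+h,x:x+w,::-1];out.append(cv2.resize(c,(390,int(h*390/w)),interpolation=2))
    print(n,proj(ci,[p,p-[0,0,.0604],[.49,.0105,.0745]]).round(1))
H=max(o.shape[0] for o in out);cv2.imwrite('pics/c4.png',np.hstack([np.pad(o,((0,H-o.shape[0]),(0,0),(0,0))) for o in out]))
E
```

```text
t: 6.75
position: [0.4905, 0.0103, 0.18]
eef_rot: [2.221, 2.222, -0.001]
force: [0.8, -0.2, -2.6]
finger_gap: 0.0265
t: 7.25
position: [0.4896, 0.0103, 0.1429]
eef_rot: [-2.221, -2.22, 0.002]
force: [0.2, -0.2, -2.5]
finger_gap: 0.0263
t 7.25 pos [0.4896 0.0103 0.1429] gap 0.0263 F [ 0.2 -0.2 -2.5]
rows: shift [0.001 0.003 0.052] turn [-0.002 -0.    -0.001]
side [[327.7 200. ]
 [326.8 226.1]
 [326.5 229.4]]
wrist [[325.9 232.6]
 [325.8 206.8]
 [326.1 204.6]]
```

View pics/c4.png

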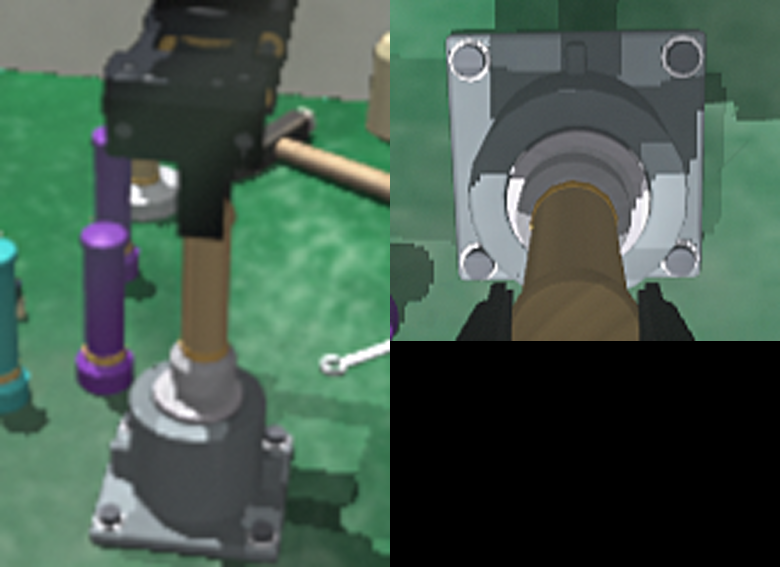

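In the side crop the foot's centre is at about 203 and the cap and boss at about 196, so the foot is roughly 3 mm too near the robot. In the wrist crop it is roughly 1 mm to the right. The drift stands upright. I'll correct by +3 mm in x and −1 mm in y, then lower gently.

```bash
python3 -m crank '-0.007 0.02 0 0 0 0 15; -0.007 0.02 0.02 0 0 0 15; -0.007 0.02 0.035 0 0 0 15; -0.007 0.02 0.04 0 0 0 15' 60; python3 -m crank '0 0 0.005 0 0 0 15; 0 0 0.01 0 0 0 15;0 0 0.01 0 0 0 15' ; python3 -m crank '0 0 0.005 0 0 0 15; 0 0 0.01 0 0 0 15;0 0 0.01 0 0 0 15'; python3 -m crank '0 0 0.005 0 0 0 15; 0 0 0.01 0 0 0 15;0 0 0.01 0 0 0 15'
```

```text
t: 7.85
position: [0.4931, 0.0095, 0.1377]
eef_rot: [-2.221, -2.221, 0.0]
force: [-0.7, -0.1, -1.9]
finger_gap: 0.0259
t: 8.22
position: [0.4932, 0.0094, 0.1365]
eef_rot: [-2.222, -2.221, 0.0]
force: [-0.3, -0.3, -2.3]
finger_gap: 0.0263
t: 8.6
position: [0.4933, 0.0094, 0.135]
eef_rot: [-2.222, -2.221, 0.0]
force: [-0.1, -1.0, -2.2]
finger_gap: 0.026
t: 8.98
position: [0.4934, 0.0094, 0.1337]
eef_rot: [2.222, 2.221, 0.0]
force: [-1.3, -0.3, -1.2]
finger_gap: 0.0259
```

```bash
for i in 1; do python3 -m crank '0 0 0.005 0 0 0 15; 0 0 0.01 0 0 0 15;0 0 0.015 0 0 0 15;0 0 0.02 0 0 0 15;0 0 0.02 0 0 0 15'; python3 -m crank '0 0 0.005 0 0 0 15; 0 0 0.01 0 0 0 15;0 0 0.015 0 0 0 15;0 0 0.02 0 0 0 15;0 0 0.02 0 0 0 15'; done
```

```text
t: 9.6
position: [0.4939, 0.0094, 0.1314]
eef_rot: [2.221, 2.22, 0.001]
force: [-0.7, -0.8, 3.6]
finger_gap: 0.026
t: 10.22
position: [0.4949, 0.0093, 0.1299]
eef_rot: [2.22, 2.219, 0.004]
force: [-0.7, -0.7, 9.0]
finger_gap: 0.026
```

```bash
python3 -m crank '0 0 0.005 0 0 0 15; 0 0 0.01 0 0 0 15;0 0 0.015 0 0 0 15;0 0 0.02 0 0 0 15;0 0 0.02 0 0 0 15'; python3 -m crank '0 0 0.005 0 0 0 15; 0 0 0.01 0 0 0 15;0 0 0.01 0 0 0 15'; python3 -c "
from h import *
to([.4935,.0094,.12])
im,ci=snap('side','s5.png');im=im[150:260,270:380,::-1];cv2.imwrite('pics/c5.png',cv2.resize(im,None,fx=5,fy=5,interpolation=2))"
```

```text
t: 10.85
position: [0.4932, 0.0094, 0.1243]
eef_rot: [2.222, 2.221, -0.0]
force: [-0.6, -1.3, 3.8]
finger_gap: 0.026
t: 11.22
position: [0.4928, 0.0095, 0.1223]
eef_rot: [-2.221, -2.221, 0.001]
force: [0.7, -0.2, 0.1]
finger_gap: 0.0259
t 11.22 pos [0.4928 0.0095 0.1223] gap 0.0259 F [ 0.7 -0.2  0.1]
rows: shift [-0.     0.005  0.015] turn [-0.001 -0.    -0.   ]
```

View pics/c5.png

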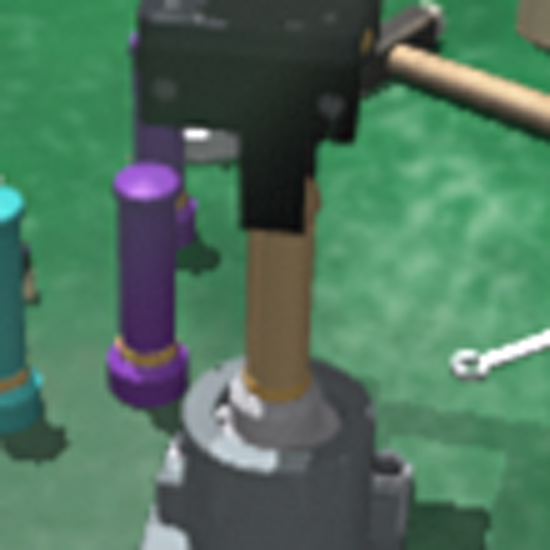

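The side view shows the foot inside the bore with the cap below the rim. The force peaked near 11 N and fell to about 2.4 N after 11.4 mm of travel, as it should once past the latches. I'll feel for the ledge to be sure.

```bash
python3 -m crank '0 0 0.005 0 0 0 15; 0 0 0.01 0 0 0 15;0 0 0.01 0 0 0 15';python3 -m crank '0 0 0.005 0 0 0 15; 0 0 0.01 0 0 0 15;0 0 0.01 0 0 0 15'
```

```text
t: 11.65
position: [0.4932, 0.0094, 0.1214]
eef_rot: [-2.222, -2.221, 0.0]
force: [-0.5, 0.2, 0.1]
finger_gap: 0.0259
t: 12.02
position: [0.4939, 0.0094, 0.1212]
eef_rot: [2.221, 2.22, 0.002]
force: [-0.4, -1.1, 5.0]
finger_gap: 0.0259
```

```bash
python3 -m crank '0 0 0.005 0 0 0 15; 0 0 0.01 0 0 0 15;0 0 0.015 0 0 0 15;0 0 0.015 0 0 0 15';python3 -m crank '0 0 0.005 0 0 0 15; 0 0 0.01 0 0 0 15;0 0 0.015 0 0 0 15;0 0 0.015 0 0 0 15'
```

```text
t: 12.52
position: [0.4952, 0.0093, 0.1213]
eef_rot: [2.219, 2.219, 0.005]
force: [-2.3, -0.1, 11.4]
finger_gap: 0.0261
t: 13.02
position: [0.4967, 0.0093, 0.1213]
eef_rot: [2.217, 2.217, 0.008]
force: [-2.7, -0.1, 19.8]
finger_gap: 0.0262
```

Hard stop at about 22 N with no travel: that is the ledge, so the latches have been passed. Lifting off now.

```bash
python3 -m crank '0 0 -0.02 0 0 0 15; 0 0 -0.05 0 0 0 15;0 0 -0.08 0 0 0 15;0 0 -0.12 0 0 0 15;0 0 -0.16 0 0 0 15';python3 -m crank '0 0 -0.1 0 0 0 15; 0 0 -0.25 0 0 0 15;0 0 -0.36 0 0 0 15;0 0 -0.36 0 0 0 15'; python3 -m crank '-0.2 -0.05 0 0 0 0 15; -0.5 -0.1 0 0 0 0 15;-0.8 -0.15 0 0 0 0 15;-0.9 -0.2 0 0 0 0 15;-0.9 -0.2 0 0 0 0 15';python3 - <<'E'
from h import *
to([.46,-.125,.065])
im,ci=snap('wrist','w6.png');im2,ct=snap('top','t6.png')
x,y=460,120
print(proj(ci,[[.493,.0095,.07],[.46,-.125,0]]),proj(ct,[[.493,.0095,.07],[.46,-.125,0]]))
a=cv2.resize(im2[170:270,220:380,::-1],(480,300),interpolation=2)
cv2.imwrite('pics/c6.png',np.vstack([cv2.resize(im[100:260,200:520,::-1],(480,240),interpolation=2),a]))
E
```

```text
t: 13.65
position: [0.4929, 0.0095, 0.1392]
eef_rot: [-2.221, -2.221, 0.001]
force: [1.0, -0.4, -2.1]
finger_gap: 0.0258
t: 14.15
position: [0.4946, 0.0093, 0.1959]
eef_rot: [2.219, 2.219, 0.004]
force: [0.2, -0.1, -3.0]
finger_gap: 0.026
t: 14.78
position: [0.4626, -0.1258, 0.1929]
eef_rot: [-2.223, -2.218, -0.0]
force: [-0.6, -0.4, -3.1]
finger_gap: 0.0259
t 14.78 pos [ 0.4626 -0.1258  0.1929] gap 0.0259 F [-0.6 -0.4 -3.1]
rows: shift [ 0.004 -0.017  0.852] turn [-0.001 -0.001 -0.002]
[[462.16374976 219.58340166]
 [326.22638856 174.38457297]] [[279.06286058 225.31123128]
 [342.88253846 241.96179688]]
```

View pics/c6.png

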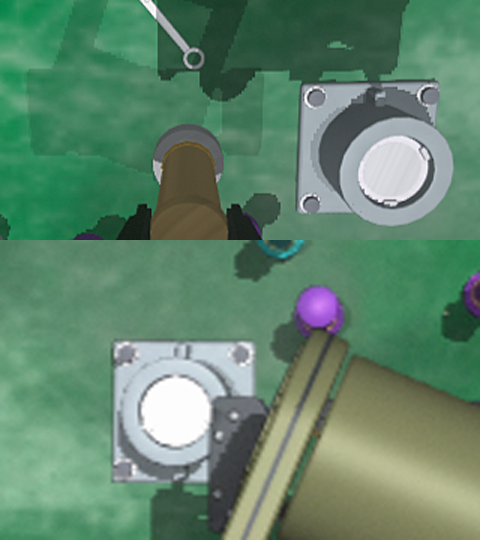

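The cap lies bright and level, recessed in the bore with latch noses visible at its edge. The bench spot at (326,174) in the wrist view is free: the spanner's end is to the robot's side and the purple drifts are beyond. Setting the drift down there.

```bash
python3 -m crank '0 0.06 0.1 0 0 0 15; 0 0.06 0.3 0 0 0 15;0 0.06 0.5 0 0 0 15;0 0.06 0.7 0 0 0 15;0 0.06 0.8 0 0 0 15'; python3 -m crank '0 0 0 0 0 0 15;0 0 0 0 0 0 15'; python3 -m crank '0 0 0.02 0 0 0 15;0 0 0.04 0 0 0 15;0 0 0.05 0 0 0 15;0 0 0.05 0 0 0 15'
```

```text
t: 15.5
position: [0.4711, -0.124, 0.0705]
eef_rot: [-2.217, -2.22, 0.002]
force: [-0.7, 0.3, -3.4]
finger_gap: 0.026
t: 15.75
position: [0.4734, -0.1257, 0.0748]
eef_rot: [2.22, 2.22, 0.001]
force: [-0.3, -1.2, -2.2]
finger_gap: 0.0258
t: 16.25
position: [0.4721, -0.1256, 0.0659]
eef_rot: [-2.222, -2.221, 0.0]
force: [0.4, 0.5, -1.8]
finger_gap: 0.0258
```

```bash
python3 -m crank '0 0 0.01 0 0 0 15;0 0 0.02 0 0 0 15;0 0 0.02 0 0 0 15'; python3 -m crank '0 0 0.005 0 0 0 15;0 0 0.01 0 0 0 15;0 0 0.01 0 0 0 15';python3 -m crank '0 0 0.005 0 0 0 15;0 0 0.01 0 0 0 15;0 0 0.01 0 0 0 15'
```

```text
t: 16.62
position: [0.4721, -0.1255, 0.0628]
eef_rot: [-2.221, -2.221, 0.0]
force: [0.9, -1.4, -1.5]
finger_gap: 0.026
t: 17.0
position: [0.4722, -0.1255, 0.0615]
eef_rot: [-2.222, -2.221, 0.0]
force: [-0.8, -0.4, -3.6]
finger_gap: 0.0259
t: 17.38
position: [0.4726, -0.1257, 0.0605]
eef_rot: [2.221, 2.221, 0.0]
force: [-0.3, 0.3, -0.4]
finger_gap: 0.0261
```

```bash
python3 -m crank '0 0 0.005 0 0 0 15;0 0 0.01 0 0 0 15;0 0 0.01 0 0 0 15'; python3 -m crank '0 0 0 0 0 0 28;0 0 0 0 0 0 34;0 0 0 0 0 0 45;0 0 0 0 0 0 60;0 0 0 0 0 0 60'
```

```text
t: 17.75
position: [0.4736, -0.1259, 0.0605]
eef_rot: [2.22, 2.22, 0.002]
force: [-1.3, 0.7, 5.8]
finger_gap: 0.026
t: 18.38
position: [0.4721, -0.1255, 0.0583]
eef_rot: [-2.221, -2.221, 0.0]
force: [-0.3, -0.0, -0.2]
finger_gap: 0.0572
```

```bash
python3 -m crank '0 0 0 0 0 0 60;0 0 -0.15 0 0 0 60;0 0 -0.4 0 0 0 60;0 0 -0.7 0 0 0 60;0 0 -0.9 0 0 0 60'; python3 -m crank '0 -0.2 -0.1 0 0 0 60;0 -0.4 -0.1 0 0 0 60;0 -0.6 -0.1 0 0 0 60;0 -0.6 -0.1 0 0 0 60';python3 - <<'E'
from h import *
to([.46,-.125,.065])
im,ci=snap('side','s7.png');im2,cw=snap('top','t7.png')
a=cv2.resize(im[120:290,250:400,::-1],(450,510),interpolation=2);b=cv2.resize(im2[150:270,240:340+40,::-1],(350,300),interpolation=2)
c=np.zeros((510,800,3),np.uint8);c[:,:450]=a;c[:300,450:]=b;cv2.imwrite('pics/c7.png',c)
E
```

```text
t: 19.0
position: [0.4729, -0.1258, 0.196]
eef_rot: [2.22, 2.219, 0.002]
force: [-0.4, -0.4, -0.2]
finger_gap: 0.0599
t: 19.5
position: [0.3816, -0.1256, 0.2088]
eef_rot: [2.222, 2.219, 0.001]
force: [0.3, -0.6, 0.1]
finger_gap: 0.06
t 19.50 pos [ 0.3816 -0.1256  0.2088] gap 0.0600 F [ 0.3 -0.6  0.1]
rows: shift [0.006 0.521 0.959] turn [ 0.001  0.001 -0.001]
```

View pics/c7.png

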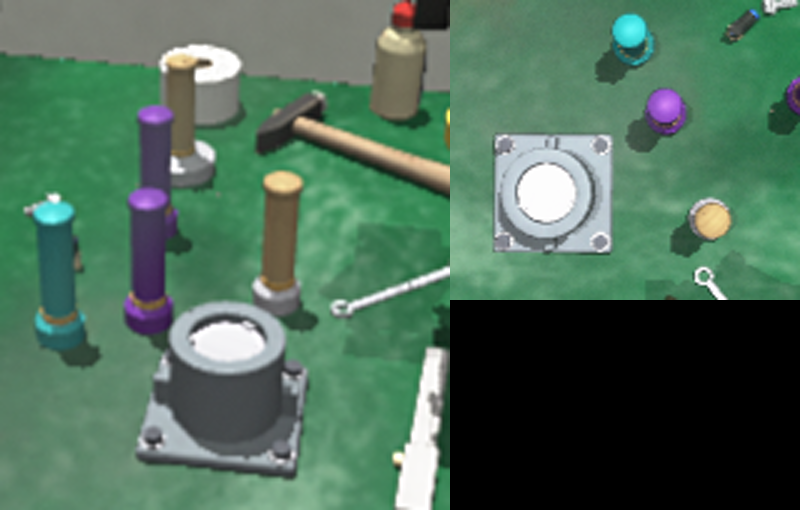

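The side crop shows the narrow drift upright on the bench at (282,240), the cap recessed with a latch nose over its edge at (250,325), and the wide drift unmoved at (185,120). The gripper is clear of everything.

```bash
python3 -c "
from plant import job_done
print(job_done())"
```

```text
the job is handed in; nothing more can be done
None
```

The cap is pressed home and stays down by itself. The narrow drift stands upright on the bench beside the housing, at about (0.47, −0.125). I handed the job in at about 19.6 s of the 64 s allowed.

- **Pressing:** the highest reading as the latches passed was about 11 N, and it then fell to about 2.4 N. About 12.6 mm after first contact the cap struck the hard ledge, where I pressed to about 22 N, well under the 50 N limit. Forces were read only at the end of each move, so brief peaks in between were not seen.
- **Last checks:** the final side and top pictures show the cap recessed and level, with a latch nose over its edge. All three latches were not individually visible; that they are in rests on the force drop, the ledge contact and the cap staying down. The wide drift is where it started, and the gripper is clear at z = 0.21 m.
- **Disagreements:** the wrist camera placed the cap about 2 mm from the top and side estimates. Colour masks for the cap in the top and side views gave centres 10–18 mm off in y, so I used hand-picked centres there instead. None of my final checks failed.

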